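Change over the tray that stands out

TASK

Only one of the three trays may be out at a time: first push the empty tray that stands out fully home, then hook a fingertip behind the lip of the tray that carries the brass-coloured calibration weight and draw it out all the way to its stop, so that the weight stays standing in its ring. Move both trays gently, without forcing them against their stops. Pinch and lift nothing, do not touch the weight itself, and leave the tray with the glass weighing bottle and everything else on the worktop where it is.

Things in the scene. Friction and masses are not known exactly. Their poses are not given: they have to be found in the camera images.
- unit_weight: the unit whose tray carries the brass-coloured calibration weight. Fixed low grey housing, 125 x 84 mm, side walls 30, rear wall 40 mm high, open on top and in front. Origin on the worktop; it reaches 60 mm to the front (own -x), 65 mm to the rear. The tray comes out along own -x, toward the robot; own z is up. The three units stand side by side in any order, slightly turned.
- tray_weight (a joint): how far the tray of unit_weight is drawn out, m: 0 fully home, 0.090 at the outer stop. Starts at 0. The rail rubs with about 2 N plus 8 N per m/s; no spring, the tray stays where it is left and cannot be lifted. Both stops are rigid; over 40 N on the lip is forcing it.
- lip_weight_top (a point): top edge of the rear face of that tray's upright front lip, mid-width, 36 mm over the worktop; 105 mm plus the joint value in front (own -x) of the unit's origin. The lip is 12 mm thick, 72 wide, 32 high. Behind it a clear finger gap, 60 mm wide, 45 mm long to the housing with the tray home (longer when out), over the tray plate, whose top is 12 mm over the worktop.
- lip_weight_front (a point): centre of the front face (robot's side) of the same lip, 18 mm over the worktop, 12 mm in front of the lip's rear face; press here to push the tray home. The front half of the lip is a grey plastic plate whose top is 4 mm lower than that of the steel back half.
- unit_empty: the unit whose tray stands part-way out with nothing in its black ring. Fixed low grey housing, 125 x 84 mm, side walls 30, rear wall 40 mm high, open on top and in front. Origin on the worktop; it reaches 60 mm to the front (own -x), 65 mm to the rear. The tray comes out along own -x, toward the robot; own z is up. The three units stand side by side in any order, slightly turned.
- tray_empty (a joint): how far the tray of unit_empty is drawn out, m: 0 fully home, 0.090 at the outer stop. Starts at 0.035 to 0.085. The rail rubs with about 2 N plus 8 N per m/s; no spring, the tray stays where it is left and cannot be lifted. Both stops are rigid; over 40 N on the lip is forcing it.
- lip_empty_top (a point): top edge of the rear face of that tray's upright front lip, mid-width, 36 mm over the worktop; 105 mm plus the joint value in front (own -x) of the unit's origin. The lip is 12 mm thick, 72 wide, 32 high. Behind it a clear finger gap, 60 mm wide, 45 mm long to the housing with the tray home (longer when out), over the tray plate, whose top is 12 mm over the worktop.
- lip_empty_front (a point): centre of the front face (robot's side) of the same lip, 18 mm over the worktop, 12 mm in front of the lip's rear face; press here to push the tray home. The front half of the lip is a grey plastic plate whose top is 4 mm lower than that of the steel back half.
- unit_bottle: the unit whose tray carries the small glass weighing bottle. Fixed low grey housing, 125 x 84 mm, side walls 30, rear wall 40 mm high, open on top and in front. Origin on the worktop; it reaches 60 mm to the front (own -x), 65 mm to the rear. The tray comes out along own -x, toward the robot; own z is up. The three units stand side by side in any order, slightly turned.
- tray_bottle (a joint): how far the tray of unit_bottle is drawn out, m: 0 fully home, 0.090 at the outer stop. Starts at 0. The rail rubs with about 2 N plus 8 N per m/s; no spring, the tray stays where it is left and cannot be lifted. Both stops are rigid; over 40 N on the lip is forcing it.
- lip_bottle_top (a point): top edge of the rear face of that tray's upright front lip, mid-width, 36 mm over the worktop; 105 mm plus the joint value in front (own -x) of the unit's origin. The lip is 12 mm thick, 72 wide, 32 high. Behind it a clear finger gap, 60 mm wide, 45 mm long to the housing with the tray home (longer when out), over the tray plate, whose top is 12 mm over the worktop.
- lip_bottle_front (a point): centre of the front face (robot's side) of the same lip, 18 mm over the worktop, 12 mm in front of the lip's rear face; press here to push the tray home. The front half of the lip is a grey plastic plate whose top is 4 mm lower than that of the steel back half.
- weight: brass-coloured calibration weight with a knob, 21 mm across, 33 mm high, about 100 g, loose, standing in a 6 mm high black ring on tray_weight, 105 mm behind the rear face of the lip. Origin at its underside, own z up.
- weighing_bottle: glass weighing bottle with stopper, 41 mm across, 45 mm high, loose, standing in a ring on tray_bottle, 105 mm behind the lip. Origin at its underside, own z up.
- small_weight: smaller brass-coloured calibration weight, 17 mm across, 27 mm high, loose on the worktop right of the units; a bystander. Origin at the middle of its underside.
- boat: white porcelain boat, 16 x 52 x 10 mm, loose on the worktop near the front edge of the worktop; a bystander. Origin at the middle of its underside.
- tweezers: steel tweezers, 126 mm long, 9 mm high, loose on the worktop right of the units; a bystander. Origin at the middle of its underside.
- marker: marker pen, 134 mm long, 18 mm thick, loose on the worktop behind the units; a bystander. Origin at the middle of its underside.
- notebook: hard-cover notebook, 108 x 156 x 15 mm, loose on the worktop at the right front; a bystander. Origin at the middle of its underside.
- calculator: pocket calculator, 120 x 68 x 16 mm, loose on the worktop at the left; a bystander. Origin at the middle of its underside.
- sample_bottle: brown sample bottle, 49 mm across, 119 mm high, loose on the worktop at the far right; a bystander. Origin at the middle of its underside.

How it is judged:
By the outcome, as a careful person would: the job done as asked, in the order asked, and still so for the second after the job is handed in, with the robot touching nothing.
It also fails if it takes over 48 s, if anything falls off the work surface, if the arm or the gripper's body presses on something with over 40 N, if the wrist force passes 120 N, or if a joint passes its speed limit or range.

ROBOT

A 7-joint arm with a two-finger parallel gripper is mounted at the origin on a cart in front of the work surface, level with it; the furniture and walls round the work are solid. World frame = base frame: x ahead of the robot, y to its left, z up, the work surface at z = 0. Lengths are in mm, angles in rad, forces in N, time in s.
With the tool pointing down it reaches from about 425 to 875 mm from the base axis. Payload 8.4 kg.
Tool frame: the origin (TCP) lies at the very end of the fingers, on their centre line; the grasp point (between the pads) lies 19 mm behind it (ctrl.grasp_offset is the z of the grasp point in the tool frame, in mm); z points along the fingers, y is the line along which they close (so a half turn about z gives the same grasp; the last joint's range is limited). The gripper opens to 85 mm and grips with 20 to 120 N. Pads are 22 mm wide; open, the fingers measure 114 mm over their backs; the gripper's body (76 mm by 85 mm) begins 54 mm behind the grasp point. The pads swing forward as they close: fully open they stand 13 mm farther back than shut.
Start: joints at [1.064, 0.333, 0.04, 1.465, -0.013, 1.343, -0.059], TCP at [257.759, -596.678, 231.308] pointing down, gripper open.
Joint ranges: [-2.58, 2.58], [-0.38, 2.09], [-1.3, 1.39], [0.25, 2.4], [-1.5, 4.64], [0.08, 2.09], [-2.65, 2.65]. Speed limits (rad/s): [2.22, 2.22, 2.79, 2.79, 3.14, 3.14, 3.14].

INTERFACE

Orientations are given as a unit quaternion [x, y, z, w].
In Python, from rig import ctrl, cam, order gives the robot as it stands (ctrl), with the cameras (cam) and the job (order).
- The arm moves only by the shell command python3 inch.py FILE [FORCE], which reads ROWS from the file FILE. ROWS is a JSON list of rows, 1 to 5 of them, each of 7 numbers: the finger opening in mm, then dx, dy, dz in mm, then a rotation vector rx, ry, rz in rad; each row shifts and turns the commanded pose from where the row before left it, along the tool's axes as they then stand; what a row does not reach is not made up. A row lasts 1/12 s, in which the tool goes at most 41.7 mm and 0.125 rad, less where a joint would pass 70% of its speed; a pose out of reach is approached as far as the arm can. The fingers move at their own pace and stop on an object; FORCE is the grip in N (left out, the last holds). Time passes only in rows, so rows that do not move let the fingers close. It prints the time, the measured TCP pose, the force, the opening and the grip force at its end. Input that does not fit is refused with a message, and nothing moves.
- ctrl.state(): the state, without advancing time (a new reading comes with each control period).
- cam.get_image(name): name is "side" or "top"; returns the picture (400x640x3 uint8, red, green, blue); there is no depth.
- cam.get_calibration(name): a dict with "intrinsics" (3x3 intrinsics, pixels), "D" ([k1, k2, p1, p2, k3] as OpenCV has them; the pictures are not rectified), "xyz" and "rotation" of the camera in the world. Camera axes: x right, y down, z forward; pixel columns grow to the right and rows downward; lengths in mm; the calibration is good to about 2 mm. A picture is of the moment at which its call begins. get_calibration takes no time and is no camera call.
- order.job_done(): hands the job in; it is judged then, once.
The state is a dict: "time_s": time; "joint_positions": joint angles; "qd": joint speeds; "joint_torque": joint torques, N m; "eef_pos": TCP position; "orientation": TCP orientation; "wrist_force": force on the tool from outside, world axes, zero at the start; "moment": the same for the moment, N m; "width": finger opening in mm; "grasp_force": force on a finger pad.
Only numpy, scipy, OpenCV 4.12 (cv2) and the standard library are available. Lean on these libraries where they do the work, as an engineer would, in place of code of your own. Each camera call takes 0.05 s, during which the arm holds its last target. There are 200 camera calls.

## Working session

There is one attempt and no reset: what is moved stays moved. The work goes in short steps, Python scripts to look and compute and a shell command to move; the robot and the scene stay as the last step left them, time stands still between calls to the robot, and variables do not carry over. Pictures are saved under pics/ and viewed, at most 10 in all, crops included, and the job is handed in when it is done.

```bash
ls; mkdir -p pics
python3 - <<'E'
from rig import ctrl, cam, order
import cv2
for n in("top","side"):
    cv2.imwrite(f"pics/{n}0.png",cam.get_image(n)[...,::-1])
    c=cam.get_calibration(n);print(n,c)
s=ctrl.state();print(s["time_s"],s["eef_pos"],s["orientation"],s["width"])
E
```

```text
inch.py
pics
rig.py
top {'intrinsics': array([[431.65657375,   0.        , 320.15436115],
       [  0.        , 431.65657375, 199.74876134],
       [  0.        ,   0.        ,   1.        ]]), 'D': array([-0.04372988,  0.        ,  0.        ,  0.        ,  0.        ]), 'xyz': array([ 390.06505174, -224.10138955, 1307.27349886]), 'rotation': array([ 0.70570183, -0.70530441,  0.04695608, -0.04822594])}
side {'intrinsics': array([[426.98677504,   0.        , 321.68337361],
       [  0.        , 426.98677504, 195.6708814 ],
       [  0.        ,   0.        ,   1.        ]]), 'D': array([-0.03616713,  0.        ,  0.        ,  0.        ,  0.        ]), 'xyz': array([ 219.78970907,  468.23426977, 1170.49217556]), 'rotation': array([-0.22097539,  0.93005558, -0.28441301,  0.07263421])}
0.1 [ 257.6062603  -596.31015307  230.49956688] [ 9.79277931e-01  2.02519558e-01 -2.06942643e-04 -7.20645873e-04] 85.55073790822867
```

View pics/top0.png

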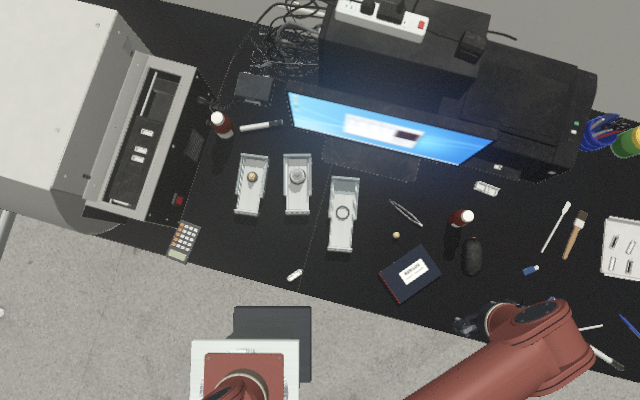

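View pics/side0.png

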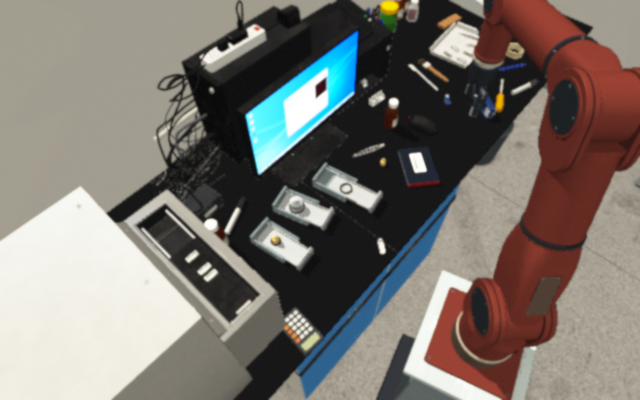

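The top view shows, from left to right, the weight unit (weight at ~252,177), the bottle unit (~297,176) and the empty one (ring ~343,212, lip ~340,248). In the side view the weight is at ~(276,240) and the empty ring at ~(346,187). I'll enlarge both to pick the lips.

Run:
```python
import cv2,numpy as np
a=cv2.imread("pics/top0.png")[140:265,225:370]; b=cv2.imread("pics/side0.png")[155:280,240:395]
cv2.imwrite("pics/ct.png",cv2.resize(a,None,fx=4.8,fy=4.8,interpolation=cv2.INTER_CUBIC)[:600])
cv2.imwrite("pics/cs.png",cv2.resize(b,None,fx=4.8,fy=4.8,interpolation=cv2.INTER_CUBIC)[:600])
```

```text
(no output)
```

View pics/ct.png

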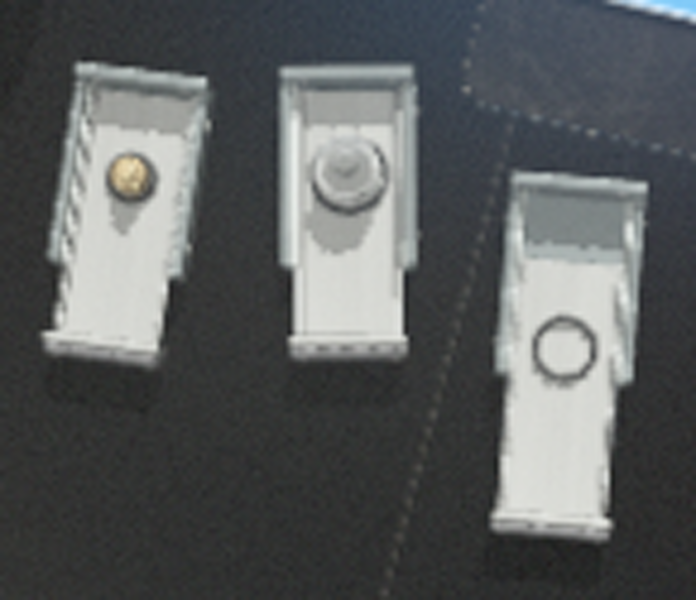

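View pics/cs.png

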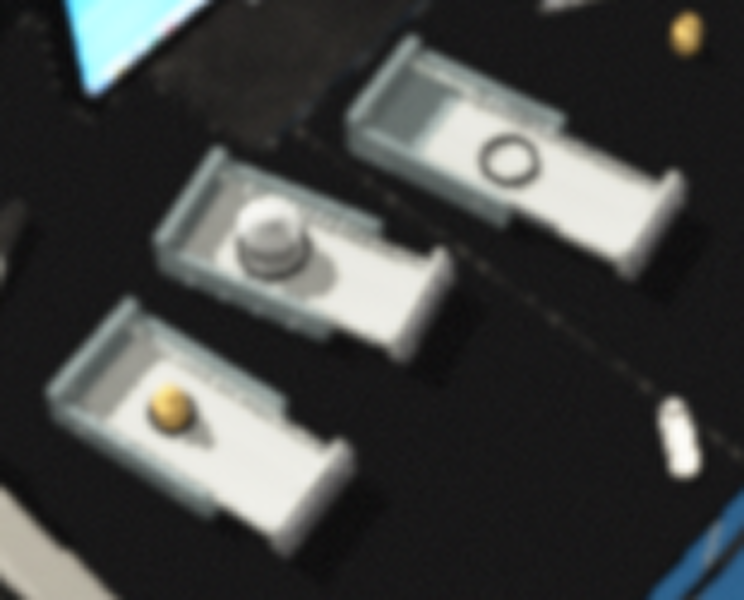

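The enlarged top view shows the lips' rear edges (weight ~(44,332)-(162,350), empty ~(492,514)-(612,521)), the rear walls (weight (78,63)-(210,77), empty (512,176)-(648,184)) and the rings (empty (565,349)). In the side view the lip tops end at ~(340,440)/(277,540) for the weight tray and (672,170)/(622,262) for the empty one, and the empty ring is at (510,160).

```bash
cat > h.py <<'E'
import numpy as np,cv2
from scipy.spatial.transform import Rotation as R
from rig import ctrl, cam, order
def ray(n,p):
    c=cam.get_calibration(n)
    u=cv2.undistortPoints(np.array([[p]],float),c["intrinsics"],c["D"])[0,0]
    q=np.array(c["rotation"]);M=R.from_quat(q).as_matrix() if q.ndim==1 else q
    d=M@[u[0],u[1],1]; return np.array(c["xyz"]),d/np.linalg.norm(d)
def plane(n,p,z):
    o,d=ray(n,p);return o+d*(z-o[2])/d[2]
def tri(pt,ps):
    o1,d1=ray("top",pt);o2,d2=ray("side",ps)
    s=np.linalg.lstsq(np.c_[d1,-d2],o2-o1,rcond=None)[0]
    a=o1+d1*s[0];b=o2+d2*s[1];return (a+b)/2,np.linalg.norm(a-b)
T=lambda x,y:((x+.5)/4.8-.5+225,(y+.5)/4.8-.5+140)
S=lambda x,y:((x+.5)/4.8-.5+240,(y+.5)/4.8-.5+155)
E
python3 - <<'E'
from h import *
np.set_printoptions(precision=1,suppress=True)
for k,(L,W,rg,LS,rs,zr) in {"weight":(((44,332),(162,350)),((78,63),(210,77)),(131,176),((277,540),(340,440)),(170,408),30),
 "empty":(((492,514),(612,521)),((512,176),(648,184)),(565,349),((622,262),(672,170)),(510,160),18)}.items():
    A,B=[plane("top",T(*p),36) for p in L];C,D=[plane("top",T(*p),40) for p in W]
    As,Bs=[plane("side",S(*p),36) for p in LS]
    print(k,"lip top",A,B,np.linalg.norm(A-B),"side",As,Bs,np.linalg.norm(As-Bs))
    print(" tri lip ends",*[tri(T(*p),S(*q)) for p,q in zip(L,LS)])
    print(" wall",C,D,np.linalg.norm(C-D))
    m=(A+B)/2;w=(C+D)/2
    print(" lipmid",m,(As+Bs)/2,"wallmid",w,"dist",np.linalg.norm((w-m)[:2]),"yaw lip",np.arctan2(*(B-A)[:2])*-1-0, "wall",np.arctan2(*(D-C)[:2]),"axis",np.arctan2((w-m)[1],(w-m)[0]))
    print(" ring",plane("top",T(*rg),zr),plane("side",S(*rs),zr),tri(T(*rg),S(*rs)))
E
```

```text
weight lip top [535.2  34.8  36. ] [524.1 -38.6  36. ] 74.24506483259215 side [527.5  40.8  36. ] [525.  -35.9  36. ] 76.67872177772618
 tri lip ends (array([533.9,  36.5,  23.2]), np.float64(5.791565418626898)) (array([525.3, -37.8,  32. ]), np.float64(1.570977724328237))
 wall [704.7  17.4  40. ] [695.6 -65.8  40. ] 83.7008979060827
 lipmid [529.6  -1.9  36. ] [526.2   2.5  36. ] wallmid [700.2 -24.2  40. ] dist 171.99517637896884 yaw lip 2.991175310385497 wall -3.032663194883062 axis -0.13013062941576956
 ring [634.5 -16.   30. ] [632.8 -10.4  30. ] (array([636.3, -14.5,  20.4]), np.float64(0.0328134128868839))
empty lip top [ 423.6 -242.2   36. ] [ 419.3 -315.4   36. ] 73.35581589102227 side [ 420.6 -233.8   36. ] [ 419.5 -316.4   36. ] 82.54282534583527
 tri lip ends (array([ 423.5, -242.5,   21.8]), np.float64(0.8523290659172842)) (array([ 419.3, -315.3,   37.5]), np.float64(0.011418191829791143))
 wall [ 632.6 -254.9   40. ] [ 627.6 -339.4   40. ] 84.68919995001836
 lipmid [ 421.4 -278.8   36. ] [ 420.1 -275.1   36. ] wallmid [ 630.1 -297.2   40. ] dist 209.41032571487062 yaw lip 3.083790286017459 wall -3.082469136233088 axis -0.08767416153077584
 ring [ 526.8 -288.3   18. ] [ 525.5 -286.9   18. ] (array([ 526.6, -288.5,   15.4]), np.float64(0.8298439629091338))
```

```bash
cat >> h.py <<'E'
np.set_printoptions(precision=2,suppress=True)
def go(p,yaw):
    "tool-frame shift to p (tool down), and turn about tool z, tool x along yaw"
    s=ctrl.state();M=R.from_quat(s["orientation"])
    G=R.from_matrix(np.c_[[np.cos(yaw),np.sin(yaw),0],[np.sin(yaw),-np.cos(yaw),0],[0,0,-1]])
    print("t",s["time_s"],"tcp",s["eef_pos"],"F",s["wrist_force"],"w",s["width"],"shift",M.inv().apply(np.array(p)-s["eef_pos"]),"rot",(M.inv()*G).as_rotvec())
E
echo '[[0,0,0,0,0,0,0.12],[0,0,0,0,0,0,0.12],[0,0,0,0,0,0,0.12],[0,0,0,0,0,0,0.12],[0,0,0,0,0,0,0]]' > mv.in && python3 inch.py mv.in
python3 -c "
from h import *
go((373.5,-275.3,100),-.075)"
```

```text
time_s: 0.52
eef_pos: [257.7, -596.4, 230.8]
orientation: [0.999, -0.039, -0.0, -0.0]
wrist_force: [0.2, 0.8, 0.3]
width: 25.8
grasp_force: 0.0
t 0.5167 tcp [ 257.69 -596.43  230.8 ] F [0.18 0.75 0.26] w 25.758802733771283 shift [  90.54 -329.07  131.  ] rot [-0.  0. -0.]
```

```bash
echo '[[0,10,-36,0,0,0,0],[0,10,-36,0,0,0,0],[0,10,-36,0,0,0,0],[0,10,-36,0,0,0,0],[0,10,-36,0,0,0,0]]' > mv.in && python3 inch.py mv.in | head -2
echo '[[0,10,-36,10,0,0,0],[0,10,-36,15,0,0,0],[0,10,-36,20,0,0,0],[0,10,-36,30,0,0,0],[0,0,0,30,0,0,0]]' > mv.in && python3 inch.py mv.in|head -2
echo '[[0,0,0,25,0,0,0],[0,0,0,0,0,0,0]]' > mv.in && python3 inch.py mv.in
python3 -c "
from h import *
go((373.5,-275.3,10),-.075)
cv2.imwrite('pics/t1.png',cv2.resize(cam.get_image('top')[140:290,250:400,::-1],None,fx=4,fy=4))"
```

```text
time_s: 0.93
eef_pos: [320.8, -418.9, 231.1]
time_s: 1.35
eef_pos: [372.2, -279.5, 130.8]
time_s: 1.52
eef_pos: [366.6, -282.9, 101.3]
orientation: [0.999, -0.033, -0.003, -0.002]
wrist_force: [-1.1, 0.3, -0.5]
width: 0.3
grasp_force: 0.0
t 1.5167 tcp [ 366.58 -282.85  101.29] F [-1.14  0.33 -0.47] w 0.3019725698719501 shift [ 6.97 -7.67 91.28] rot [-0.    0.01  0.01]
```

View pics/t1.png

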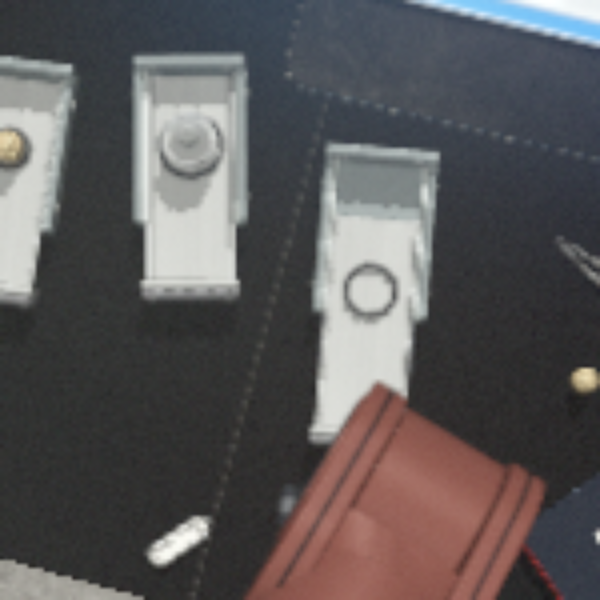

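The arm stands in front of the empty tray's lip (lip's left end at ~(312,438) in the crop), clear of the boat (180,540) and the notebook. Next I lower it.

```bash
echo '[[0,3,-4,20,0,0,0],[0,4,-3,25,0,0,0],[0,0,0,20,0,0,0],[0,0,0,14,0,0,0],[0,0,0,0,0,0,0]]' > mv.in && python3 inch.py mv.in 
python3 -c "
from h import *
go((373.5,-275.3,10),-.075)"
```

```text
time_s: 1.98
eef_pos: [375.8, -278.8, 25.7]
orientation: [0.999, -0.035, -0.001, -0.001]
wrist_force: [-0.5, 0.0, -0.1]
width: -0.1
grasp_force: 0.0
t 1.9833 tcp [ 375.82 -278.76   25.74] F [-0.5   0.02 -0.1 ] w -0.06068567258985217 shift [-2.53 -3.26 15.74] rot [-0.  0.  0.]
```

```bash
echo '[[0,0,-3,8,0,0,0],[0,0,0,6,0,0,0],[0,5,0,0,0,0,0],[0,5,0,0,0,0,0],[0,3,0,0,0,0,0]]' > mv.in && python3 inch.py mv.in |sed -n '1,4p'
echo '[[0,3,0,0,0,0,0],[0,3,0,0,0,0,0],[0,3,0,0,0,0,0]]' > mv.in && python3 inch.py mv.in |sed -n '1,4p'
python3 -c "
from h import *
go((373.5,-275.3,10),-.075)"
```

```text
time_s: 2.4
eef_pos: [391.2, -277.1, 13.4]
orientation: [0.999, -0.036, 0.001, 0.0]
wrist_force: [-0.8, 0.1, 0.2]
time_s: 2.65
eef_pos: [399.2, -277.4, 12.8]
orientation: [0.999, -0.036, 0.0, 0.0]
wrist_force: [-0.2, -0.3, -0.6]
t 2.65 tcp [ 399.18 -277.41   12.82] F [-0.17 -0.27 -0.61] w -0.06034364668302538 shift [-25.77  -0.26   2.81] rot [ 0. -0.  0.]
```

```bash
for i in 1; do :; done
echo '[[0,2,0,0,0,0,0],[0,2,0,0,0,0,0]]' > mv.in && python3 inch.py mv.in |grep -E 'eef|wrist'
echo '[[0,2,0,0,0,0,0],[0,2,0,0,0,0,0]]' > mv.in && python3 inch.py mv.in |grep -E 'eef|wrist'
echo '[[0,2,0,0,0,0,0],[0,2,0,0,0,0,0]]' > mv.in && python3 inch.py mv.in |grep -E 'eef|wrist'
echo '[[0,2,0,0,0,0,0],[0,2,0,0,0,0,0]]' > mv.in && python3 inch.py mv.in |grep -E 'eef|wrist'
```

```text
eef_pos: [402.5, -277.6, 12.5]
wrist_force: [-1.9, 0.4, 1.7]
eef_pos: [406.5, -277.9, 12.5]
wrist_force: [-3.0, -0.2, 1.6]
eef_pos: [410.6, -278.3, 12.5]
wrist_force: [-2.7, -0.1, 1.5]
eef_pos: [414.7, -278.6, 12.5]
wrist_force: [-1.8, -0.7, 0.3]
```

```bash
echo '[[0,2,0,0,0,0,0],[0,2,0,0,0,0,0],[0,2,0,0,0,0,0],[0,2,0,0,0,0,0],[0,2,0,0,0,0,0]]' > mv.in && python3 inch.py mv.in |grep -E 'eef|wrist'
echo '[[0,2,0,0,0,0,0],[0,2,0,0,0,0,0],[0,1,0,0,0,0,0]]' > mv.in && python3 inch.py mv.in |grep -E 'eef|wrist'
echo '[[0,1,0,0,0,0,0],[0,1,0,0,0,0,0]]' > mv.in && python3 inch.py mv.in |grep -E 'eef|wrist'
python3 -c "
from h import *
go((440,-280.4,12),-.075)
i=cam.get_image('top')[140:290,250:400,::-1];j=cam.get_image('side')[140:290,300:450,::-1]
cv2.imwrite('pics/t2.png',cv2.resize(np.hstack([i,j]),None,fx=2.66,fy=2.66))"
```

```text
eef_pos: [424.8, -279.2, 12.5]
wrist_force: [-3.5, -1.8, 0.0]
eef_pos: [429.9, -279.5, 12.5]
wrist_force: [-1.7, -1.1, 0.8]
eef_pos: [431.7, -279.7, 12.6]
wrist_force: [-2.4, -0.9, -0.3]
t 4.15 tcp [ 431.69 -279.68   12.55] F [-2.44 -0.85 -0.3 ] w 0.08747424630678602 shift [8.34 0.12 0.55] rot [-0.  0.  0.]
```

View pics/t2.png

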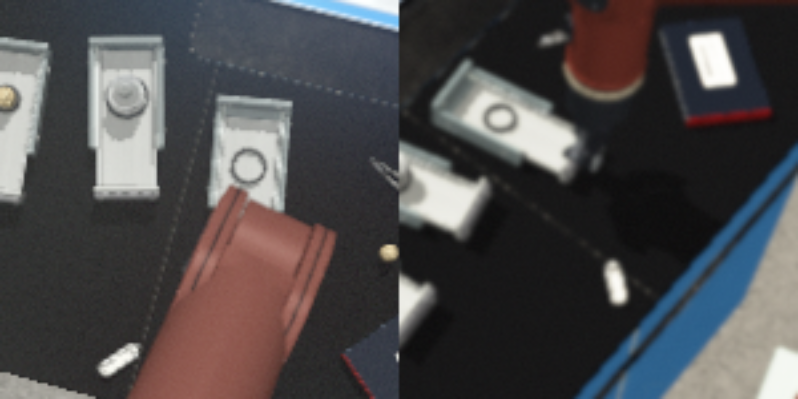

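The tray is going in under the finger: the ring has moved toward the rear wall (248,165 in the left half), with a few mm left. Now smaller steps, watching the force.

```bash
echo '[[0,1,0,0,0,0,0],[0,1,0,0,0,0,0]]' > mv.in && python3 inch.py mv.in |grep -E 'eef|wrist'
echo '[[0,1,0,0,0,0,0],[0,1,0,0,0,0,0]]' > mv.in && python3 inch.py mv.in |grep -E 'eef|wrist'
echo '[[0,0.7,0,0,0,0,0],[0,0.7,0,0,0,0,0]]' > mv.in && python3 inch.py mv.in |grep -E 'eef|wrist'
echo '[[0,0.7,0,0,0,0,0]]' > mv.in && python3 inch.py mv.in |grep -E 'eef|wrist'
```

```text
eef_pos: [433.6, -279.7, 12.6]
wrist_force: [-1.4, -0.8, -0.3]
eef_pos: [435.7, -279.9, 12.6]
wrist_force: [-2.4, -1.5, 0.7]
eef_pos: [437.1, -280.0, 12.6]
wrist_force: [-2.2, -1.3, 1.5]
eef_pos: [437.8, -280.1, 12.5]
wrist_force: [-2.1, -0.7, 0.7]
```

```bash
echo '[[0,0.7,0,0,0,0,0]]' > mv.in && python3 inch.py mv.in |grep -E 'eef|wrist'
echo '[[0,0.7,0,0,0,0,0]]' > mv.in && python3 inch.py mv.in |grep -E 'eef|wrist'
echo '[[0,0.5,0,0,0,0,0]]' > mv.in && python3 inch.py mv.in |grep -E 'eef|wrist'
echo '[[0,0.5,0,0,0,0,0]]' > mv.in && python3 inch.py mv.in |grep -E 'eef|wrist'
```

```text
eef_pos: [438.5, -280.1, 12.6]
wrist_force: [-2.6, -0.8, 0.1]
eef_pos: [439.2, -280.2, 12.6]
wrist_force: [-1.1, -0.6, 0.6]
eef_pos: [439.6, -280.3, 12.6]
wrist_force: [-2.6, -0.9, 0.5]
eef_pos: [440.1, -280.3, 12.6]
wrist_force: [-2.3, -0.9, 0.3]
```

```bash
echo '[[0,0.5,0,0,0,0,0]]' > mv.in && python3 inch.py mv.in |grep -E 'eef|wrist'
echo '[[0,0.5,0,0,0,0,0]]' > mv.in && python3 inch.py mv.in |grep -E 'eef|wrist'
```

```text
eef_pos: [440.6, -280.4, 12.6]
wrist_force: [-2.3, -0.1, 0.2]
eef_pos: [441.1, -280.4, 12.6]
wrist_force: [-4.4, -0.4, 1.4]
```

```bash
echo '[[0,0.4,0,0,0,0,0]]' > mv.in && python3 inch.py mv.in |grep -E 'eef|wrist'
```

```text
eef_pos: [441.1, -280.4, 12.5]
wrist_force: [-6.1, -0.0, 3.3]
```

```bash
echo '[[0,0.4,0,0,0,0,0]]' > mv.in && python3 inch.py mv.in |grep -E 'eef|wrist'
echo '[[0,-3,0,0,0,0,0],[0,-12,0,0,0,0,0],[0,-12,0,0,0,0,0],[0,-5,0,-15,0,0,0],[0,0,0,-30,0,0,0]]' > mv.in && python3 inch.py mv.in |grep -E 'eef|wrist'
echo '[[0,0,0,-35,0,0,0],[0,0,0,-35,0,0,0],[0,0,0,0,0,0,0.05]]' > mv.in && python3 inch.py mv.in |grep -E 'eef|wrist'
python3 -c "
from h import *
go((552,-4.8,130),-.125)
"
```

```text
eef_pos: [441.1, -280.4, 12.5]
wrist_force: [-7.2, 0.3, 5.8]
eef_pos: [405.4, -276.7, 54.9]
wrist_force: [-0.4, -0.2, -0.5]
eef_pos: [412.1, -279.9, 134.2]
wrist_force: [1.2, -0.4, 0.8]
t 6.1667 tcp [ 412.09 -279.9   134.18] F [ 1.18 -0.39  0.82] w 0.09382899281415617 shift [ 105.38 -290.08    3.94] rot [ 0.   -0.01  0.  ]
```

```bash
echo '[[0,13,-36,0,0,0,0],[0,13,-36,0,0,0,0],[0,13,-36,0,0,0,0],[0,13,-36,0,0,0,0],[0,13,-36,0,0,0,0]]' > mv.in && python3 inch.py mv.in |grep -E 'eef|wrist'
echo '[[0,13,-36,0,0,0,0],[0,13,-36,0,0,0,0],[0,13,-36,0,0,0,0],[0,0,0,0,0,0,0],[0,0,0,0,0,0,0]]' > mv.in && python3 inch.py mv.in |grep -E 'eef|wrist'
python3 -c "
from h import *
go((552.8,-5.7,70),-.125)
"
```

```text
eef_pos: [496.0, -106.1, 127.7]
wrist_force: [0.1, -0.5, 0.0]
eef_pos: [548.0, -2.7, 127.4]
wrist_force: [0.5, -1.5, 0.2]
t 7.0 tcp [547.97  -2.67 127.36] F [ 0.45 -1.55  0.21] w 0.3051233859038061 shift [ 5.16  2.48 57.36] rot [-0.    0.    0.01]
```

```bash
echo '[[0,3,2,20,0,0,0.01],[0,2,0,20,0,0,0],[0,0,0,12,0,0,0],[0,0,0,0,0,0,0],[0,0,0,0,0,0,0]]' > mv.in && python3 inch.py mv.in |grep -E 'eef|wrist'
python3 -c "
from h import *
go((552.8,-5.7,20),-.125)
i=cam.get_image('top')[120:270,180:330,::-1];j=cam.get_image('side')[170:320,220:370,::-1]
cv2.imwrite('pics/t3.png',cv2.resize(np.hstack([i,j]),None,fx=2.66,fy=2.66))
cv2.imwrite('pics/t3s.png',cv2.resize(j,None,fx=4,fy=4,interpolation=2))
s=ctrl.state()['eef_pos']
"
```

```text
eef_pos: [552.1, -8.5, 75.3]
wrist_force: [0.4, 0.4, 0.4]
t 7.4167 tcp [552.07  -8.52  75.32] F [0.43 0.43 0.43] w -0.10813539421286608 shift [ 0.43 -2.91 55.32] rot [ 0.    0.   -0.01]
```

View pics/t3.png

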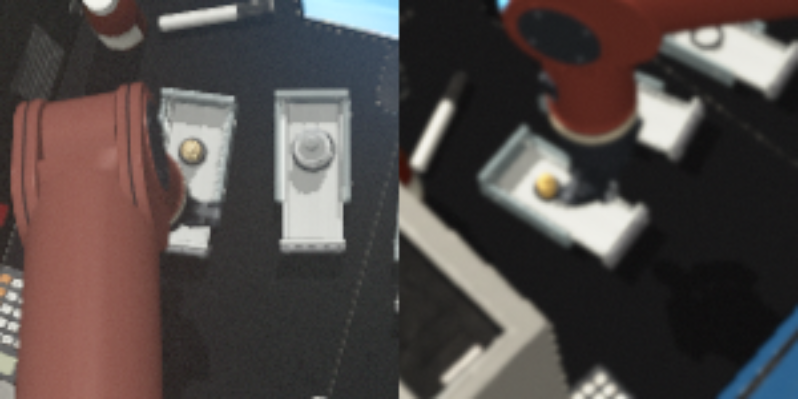

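The closed fingers stand over the gap between the lip and the housing (left half, ~(195,215); lip ~(190,250)), clear of the weight at (192,150). Next I lower them into the gap.

```bash
echo '[[0,0,-3,15,0,0,0],[0,0,0,15,0,0,0],[0,0,0,12,0,0,0],[0,0,0,0,0,0,0]]' > mv.in && python3 inch.py mv.in |grep -E 'eef|wrist'
echo '[[0,0,0,6,0,0,0],[0,0,0,6,0,0,0],[0,0,0,0,0,0,0]]' > mv.in && python3 inch.py mv.in |grep -E 'eef|wrist'
echo '[[0,-2,0,0,0,0,0],[0,-2,0,0,0,0,0],[0,-2,0,0,0,0,0]]' > mv.in && python3 inch.py mv.in |grep -E 'eef|wrist'
python3 -c "
from h import *
go((541,-4,20),-.125)"
```

```text
eef_pos: [552.3, -4.8, 32.1]
wrist_force: [-0.9, -1.1, 0.6]
eef_pos: [553.2, -4.7, 21.0]
wrist_force: [-0.5, 0.1, -0.9]
eef_pos: [547.5, -3.7, 22.0]
wrist_force: [-0.3, -0.3, 0.1]
t 8.35 tcp [547.53  -3.74  22.  ] F [-0.34 -0.33  0.09] w -0.11626520794562344 shift [-6.44  1.12  1.99] rot [-0.   -0.   -0.01]
```

```bash
echo '[[0,-1.5,0,0,0,0,0],[0,-1.5,0,0,0,0,0]]' > mv.in && python3 inch.py mv.in |grep -E 'eef|wrist'
echo '[[0,-1.5,0,0,0,0,0],[0,-1.5,0,0,0,0,0]]' > mv.in && python3 inch.py mv.in |grep -E 'eef|wrist'
echo '[[0,-1.5,0,0,0,0,0],[0,-1.5,0,0,0,0,0]]' > mv.in && python3 inch.py mv.in |grep -E 'eef|wrist'
echo '[[0,-1.5,0,0,0,0,0],[0,-1.5,0,0,0,0,0]]' > mv.in && python3 inch.py mv.in |grep -E 'eef|wrist'
```

```text
eef_pos: [544.4, -3.4, 21.8]
wrist_force: [-0.3, 0.5, 0.3]
eef_pos: [541.9, -3.1, 21.8]
wrist_force: [2.4, 0.1, -0.5]
eef_pos: [538.9, -2.7, 21.8]
wrist_force: [2.0, -0.4, 0.7]
eef_pos: [535.7, -2.3, 21.8]
wrist_force: [1.7, -0.8, 0.7]
```

```bash
echo '[[0,-2,0,0,0,0,0],[0,-2,0,0,0,0,0],[0,-2,0,0,0,0,0],[0,-2,0,0,0,0,0],[0,-2,0,0,0,0,0]]' > mv.in && python3 inch.py mv.in |grep -E 'eef|wrist'
echo '[[0,-2,0,0,0,0,0],[0,-2,0,0,0,0,0],[0,-2,0,0,0,0,0],[0,-2,0,0,0,0,0],[0,-2,0,0,0,0,0]]' > mv.in && python3 inch.py mv.in |grep -E 'eef|wrist'
echo '[[0,-2,0,0,0,0,0],[0,-2,0,0,0,0,0],[0,-2,0,0,0,0,0],[0,-2,0,0,0,0,0],[0,-2,0,0,0,0,0]]' > mv.in && python3 inch.py mv.in |grep -E 'eef|wrist'
python3 -c "
from h import *
go((453,6,20),-.125)
i=cam.get_image('top')[120:270,180:330,::-1];j=cam.get_image('side')[170:320,220:370,::-1]
cv2.imwrite('pics/t4.png',cv2.resize(np.hstack([i,j]),None,fx=2.66,fy=2.66))"
```

```text
eef_pos: [525.5, -0.9, 21.7]
wrist_force: [2.0, -0.6, 2.0]
eef_pos: [515.6, 0.5, 21.6]
wrist_force: [1.7, -0.9, 2.6]
eef_pos: [505.6, 1.8, 21.6]
wrist_force: [2.0, -1.5, 1.1]
t 10.2667 tcp [505.65   1.77  21.59] F [ 2.01 -1.51  1.11] w -0.19241487370307503 shift [-52.74   2.75   1.6 ] rot [-0.    0.   -0.01]
```

View pics/t4.png

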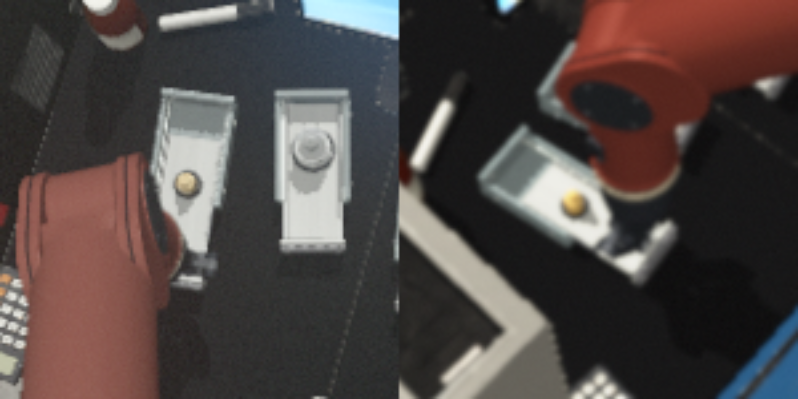

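The tray follows the finger, and the weight stands upright in its ring at (186,184) in the left half and (574,203) in the right. I'll keep pulling.

```bash
echo '[[0,-2,0,0,0,0,0],[0,-2,0,0,0,0,0],[0,-2,0,0,0,0,0],[0,-2,0,0,0,0,0],[0,-2,0,0,0,0,0]]' > mv.in && python3 inch.py mv.in |grep -E 'eef|wrist'
echo '[[0,-2,0,0,0,0,0],[0,-2,0,0,0,0,0],[0,-2,0,0,0,0,0],[0,-2,0,0,0,0,0],[0,-2,0,0,0,0,0]]' > mv.in && python3 inch.py mv.in |grep -E 'eef|wrist'
echo '[[0,-2,0,0,0,0,0],[0,-2,0,0,0,0,0],[0,-2,0,0,0,0,0],[0,-2,0,0,0,0,0],[0,-2,0,0,0,0,0]]' > mv.in && python3 inch.py mv.in |grep -E 'eef|wrist'
echo '[[0,-2,0,0,0,0,0],[0,-2,0,0,0,0,0],[0,-2,0,0,0,0,0],[0,-1,0,0,0,0,0],[0,-1,0,0,0,0,0]]' > mv.in && python3 inch.py mv.in |grep -E 'eef|wrist'
echo '[[0,-1,0,0,0,0,0],[0,-1,0,0,0,0,0],[0,-1,0,0,0,0,0],[0,-1,0,0,0,0,0]]' > mv.in && python3 inch.py mv.in |grep -E 'eef|wrist'
echo '[[0,-1,0,0,0,0,0],[0,-1,0,0,0,0,0],[0,-1,0,0,0,0,0]]' > mv.in && python3 inch.py mv.in |grep -E 'eef|wrist'
```

```text
eef_pos: [495.6, 3.1, 21.5]
wrist_force: [2.6, 0.1, -1.9]
eef_pos: [485.8, 4.4, 21.6]
wrist_force: [2.5, -0.8, -1.5]
eef_pos: [475.9, 5.7, 21.6]
wrist_force: [1.0, -0.5, -1.7]
eef_pos: [468.0, 6.7, 21.6]
wrist_force: [3.1, -0.3, -1.0]
eef_pos: [464.1, 7.2, 21.6]
wrist_force: [1.8, -1.2, -0.8]
eef_pos: [461.1, 7.6, 21.6]
wrist_force: [3.0, -1.1, -1.2]
```

```bash
echo '[[0,-1,0,0,0,0,0],[0,-1,0,0,0,0,0]]' > mv.in && python3 inch.py mv.in |grep -E 'eef|wrist'
echo '[[0,-0.7,0,0,0,0,0],[0,-0.7,0,0,0,0,0]]' > mv.in && python3 inch.py mv.in |grep -E 'eef|wrist'
echo '[[0,-0.7,0,0,0,0,0],[0,-0.7,0,0,0,0,0]]' > mv.in && python3 inch.py mv.in |grep -E 'eef|wrist'
echo '[[0,-0.7,0,0,0,0,0]]' > mv.in && python3 inch.py mv.in |grep -E 'eef|wrist'
```

```text
eef_pos: [459.1, 7.9, 21.6]
wrist_force: [1.9, -0.5, -1.0]
eef_pos: [457.8, 8.1, 21.6]
wrist_force: [3.4, -1.5, -1.6]
eef_pos: [456.4, 8.3, 21.6]
wrist_force: [2.5, -0.7, -1.4]
eef_pos: [455.8, 8.4, 21.6]
wrist_force: [2.3, -1.4, -1.0]
```

```bash
echo '[[0,-0.5,0,0,0,0,0]]' > mv.in && python3 inch.py mv.in |grep -E 'eef|wrist'
echo '[[0,-0.5,0,0,0,0,0]]' > mv.in && python3 inch.py mv.in |grep -E 'eef|wrist'
echo '[[0,-0.5,0,0,0,0,0]]' > mv.in && python3 inch.py mv.in |grep -E 'eef|wrist'
echo '[[0,-0.5,0,0,0,0,0]]' > mv.in && python3 inch.py mv.in |grep -E 'eef|wrist'
echo '[[0,-0.5,0,0,0,0,0]]' > mv.in && python3 inch.py mv.in |grep -E 'eef|wrist'
```

```text
eef_pos: [455.2, 8.4, 21.6]
wrist_force: [1.9, -0.5, -0.3]
eef_pos: [454.7, 8.5, 21.6]
wrist_force: [1.5, -1.0, -1.3]
eef_pos: [454.3, 8.6, 21.6]
wrist_force: [4.5, -2.1, -1.7]
eef_pos: [454.3, 8.6, 21.7]
wrist_force: [6.8, -2.4, -5.7]
eef_pos: [454.3, 8.6, 21.8]
wrist_force: [8.1, -1.5, -5.6]
```

The outer stop is reached at about 8 N, after about 90 mm of travel. I'll back the finger off the lip, lift out, move clear and check.

```bash
echo '[[0,3,0,0,0,0,0],[0,6,0,0,0,0,0],[0,6,0,0,0,0,0],[0,0,0,0,0,0,0]]' > mv.in && python3 inch.py mv.in |grep -E 'eef|wrist'
echo '[[0,0,0,-10,0,0,0],[0,0,0,-20,0,0,0],[0,0,0,-35,0,0,0],[0,0,0,-40,0,0,0],[0,0,0,-40,0,0,0]]' > mv.in && python3 inch.py mv.in |grep -E 'eef|wrist'
echo '[[0,0,0,-30,0,0,0],[0,0,30,0,0,0,0],[0,0,36,0,0,0,0],[0,0,36,0,0,0,0],[0,0,36,0,0,0,0]]' > mv.in && python3 inch.py mv.in |grep -E 'eef|wrist'
echo '[[0,0,36,0,0,0,0],[0,0,36,0,0,0,0],[0,0,36,0,0,0,0],[0,0,36,0,0,0,0],[0,0,0,0,0,0,0]]' > mv.in && python3 inch.py mv.in |grep -E 'eef|wrist'
python3 -c "
from h import *
go((453,6,20),-.125)
i=cam.get_image('top')[120:270,220:370,::-1];j=cam.get_image('side')[150:300,235:385,::-1]
cv2.imwrite('pics/t5.png',cv2.resize(np.hstack([i,j]),None,fx=2.66,fy=2.66,interpolation=2))"
```

```text
eef_pos: [469.3, 6.7, 21.7]
wrist_force: [1.3, -0.9, -0.2]
eef_pos: [467.1, 7.1, 168.6]
wrist_force: [1.1, 0.1, -0.4]
eef_pos: [449.3, -131.1, 197.6]
wrist_force: [1.5, 0.2, -0.4]
eef_pos: [428.3, -279.7, 197.1]
wrist_force: [-0.7, -0.5, -0.0]
t 15.2 tcp [ 428.27 -279.72  197.09] F [-0.74 -0.52 -0.02] w 0.003768871135689148 shift [ -15.43 -286.74  176.5 ] rot [ 0.    0.   -0.02]
```

View pics/t5.png

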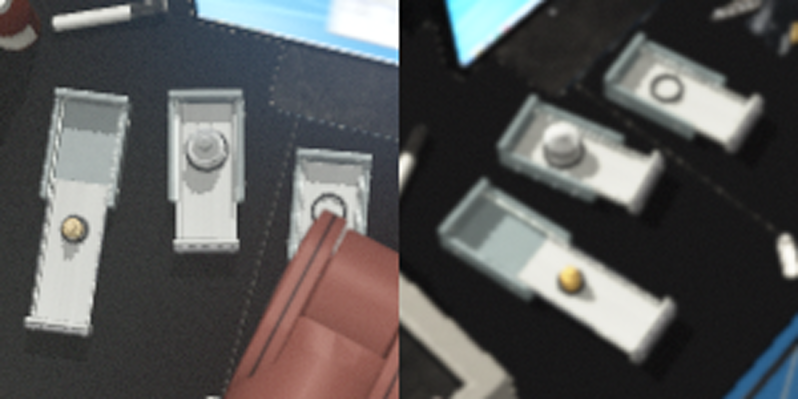

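The weight tray is fully out with the weight standing in its ring ((74,228) left, (571,278) right). The empty tray is home like the bottle tray, which hasn't moved, and the arm is clear.

```bash
python3 -c "
from rig import ctrl, cam, order
print(order.job_done())"
```

```text
the job is handed in; nothing more can be done
None
```

I handed the job in: the empty tray was pushed fully home first, then the weight tray was drawn out to its stop (about 8 N on the lip at most), with the weight standing in its ring and the bottle tray unmoved.

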